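Seat the drill chuck in the bench spindle

TASK

Take the black drill chuck out of the wooden tool stand and fit it into the upright bench spindle: turn it so that the two slots in its flange go over the two brass drive dogs, keep hold of it until its shank is down in the taper, and leave it there, let go, with the flange fully home on the spindle's face. Leave the pointed centre standing in the tool stand.

Things in the scene. Friction and masses are not known exactly. Their poses are not given: they have to be found in the camera images.
- chuck_grip (a point): Loose drill chuck, 0.35 kg, upright in the stand. Point: on its axis, middle of the black round sleeve (dia 38, 44 high, red ring); grasp here from above. z up. Below it: flange top 25 mm, flange underside 35, end of cone shank 80 (34 thick at flange, 12 at end). Above: top of nose 33. Steel flange dia 64 with two equal open slots 22 wide at its +y and -y (half turn = same).
- spindle_mouth (a point): Fixed upright bench spindle: green housing, steel nose dia 72, top face 105 mm above bench. Point: centre of that face, z up. Conical hole 38 wide at face, 50 deep, 14 wide at bottom. Two brass dogs on the face at its +y and -y: 9 wide along x, 9 high, 25 to 36 mm from axis. Spindle does not turn. Chuck fully home: flange on the face, a dog in each slot, chuck_grip 35 mm above this point.
- centre_grip (a point): Pointed centre, loose, to be left alone: same shank and slotted steel flange as the chuck, but with a brass collar 28 mm in diameter and a pointed steel cone on top. It stands in the other hole of the stand. This point is on its axis, 30 mm above its flange's underside; its tip is 30 mm higher.
- tool_stand: Fixed dark wooden tool stand, 85 mm (x) by 210 mm (y), 55 mm high; origin at the centre of its underside. Two upright holes 40 mm wide, at 65 mm either way along its y axis; the chuck stands in one and the pointed centre in the other, their flanges resting on its top.

How it is judged:
By the outcome, as a careful person would: the job done as asked, in the order asked, and still so for the second after the job is handed in, with the robot touching nothing.
It also fails if it takes over 37 s, if anything falls off the work surface, if the arm or the gripper's body presses on something with over 40 N, if the wrist force passes 120 N, or if a joint passes its speed limit or range.

ROBOT

A 6-joint arm with a two-finger parallel gripper is mounted at the origin on a cart in front of the work surface, level with it; the furniture and walls round the work are solid. World frame = base frame: x ahead of the robot, y to its left, z up, the work surface at z = 0. Lengths are in m, angles in degrees, forces in N, time in s.
With the tool pointing down it reaches from about 0.4 to 0.825 m from the base axis. Payload 7 kg.
Tool frame: the origin (TCP) lies on the centre line of the jaws, within the pads' length; the fingertips stand 19 mm ahead of it and the grasp point (between the pads) is the TCP; z points along the fingers, y is the line along which they close (so a half turn about z gives the same grasp; the last joint's range is limited). The gripper opens to 88 mm and grips with 3 to 60 N. Pads are 19 mm wide; open, the fingers measure 130 mm over their backs; the gripper's body (78 mm by 193 mm) begins 47 mm behind the grasp point.
Start: joints at [-59.983, 20.546, 0.682, 0, -70.136, -16.507], TCP at [0.158, -0.656, 0.246] pointing down, gripper open.
Joint ranges: [-176.03, 176.03], [-82.01, 121.73], [-58.28, 71.71], [-173.87, 95.51], [-174.79, -0.11], [-173.66, 173.66]. Speed limits (degrees/s): [136.94, 136.94, 172.46, 180, 180, 180].

INTERFACE

Orientations are given as [roll, pitch, yaw] about the fixed x, y, z axes, in that order (R = Rz(yaw) Ry(pitch) Rx(roll)).
In Python, from plant import get_state, capture, close_job gives the robot as it stands.
- The arm moves only by the tool apply_moves, never from a script. Its argument "targets" is a list of rows, each a list of 7 numbers: the opening, from 0 (shut) to 1 (fully open), then the shift along the tool's x, y, z normalised to -1 to 1, where 1 is 1000 mm, then the turn, a rotation vector about the tool's x, y, z normalised to -1 to 1, where 1 is 90 degrees. In form: [[claw, tx, ty, tz, ax, ay, az], ...]. A call has 1 to 20 rows; each row shifts and turns the commanded pose from where the row before left it, along the tool's axes as they then stand; what a row does not reach is not made up. A row lasts 1/12 s, in which the tool goes at most 41.7 mm and 7.16 degrees, less where a joint would pass 70% of its speed; a pose out of reach is approached as far as the arm can. A call with a number of a shift or a turn outside -1 to 1 is refused whole. A call with a gripper value outside its range is refused whole. The fingers move at their own pace and stop on an object; "newtons" is the grip in N (left out, the last holds). Time passes only in rows, so rows that do not move let the fingers close. It gives the time, the measured TCP pose, the force, the opening and the grip force at its end, in the units of the state.
- get_state(): the state, without advancing time (a new reading comes with each control period).
- capture(name): name is "side" or "top"; returns a dict with "frame" (480x640x3 uint8, red, green, blue), "range_z" (480x640 float32, m along the optical axis (not along the pixel's ray), 0 where there is no reading), "camera_matrix" (3x3 intrinsics, pixels), "T" (4x4, takes a point from camera to world coordinates). Camera axes: x right, y down, z forward; pixel columns grow to the right and rows downward; lengths in m; the calibration is good to about 2 mm. A picture is of the moment at which its call begins.
- close_job(): hands the job in; it is judged then, once.
The state is a dict: "time_s": time; "joints": joint angles; "qd": joint speeds; "joint_torque": joint torques, N m; "tcp_pos": TCP position; "eef_rot": TCP orientation; "contact_force": force on the tool from outside, world axes, zero at the start; "moment": the same for the moment, N m; "gripper_width": finger opening in m; "gripper_force": force on a finger pad.
Only numpy, scipy, OpenCV 4.12 (cv2) and the standard library are available. Lean on these libraries where they do the work, as an engineer would, in place of code of your own. Each camera call takes 0.05 s, during which the arm holds its last target. There are 200 camera calls.

## Working session

There is one attempt and no reset: what is moved stays moved. The work goes in short steps, Python scripts to look and compute and a tool call to move; the robot and the scene stay as the last step left them, time stands still between calls to the robot, and variables do not carry over. Pictures are saved under pics/ and viewed, at most 10 in all, crops included, and the job is handed in when it is done.

Besides the shell and the picture viewer there is one more tool, called as name(argument=value, ...), one argument or row to a line, values as JSON. apply_moves: Moves the arm, as the interface text tells. Scaled input: -1 to 1 covers 1000 mm each way for a shift and 90 degrees each way for a turn. Its arguments: {"type":"object","properties":{"targets":{"type":"array","items":{"type":"array","items":{"type":"number"}}},"newtons":{"type":"number"}},"required":["targets"]}

```bash
mkdir -p pics; python3 - <<'E'
from plant import *
import cv2,numpy as np
print(get_state())
for n in("side","top"):
    c=capture(n); np.savez(n+"0.npz",**c); cv2.imwrite(f"pics/{n}0.png",c["frame"][:,:,::-1]); print(n,c["camera_matrix"],c["T"])
E
```

```text
{'time_s': 0.0, 'joints': array([-5.99801647e+01,  2.05927380e+01,  6.33151646e-01, -1.93042313e-02,
       -7.01354445e+01, -1.65064091e+01]), 'qd': array([ 0.00539867,  0.06978953, -0.11363319,  0.05233713,  0.0424029 ,
       -0.02428739]), 'joint_torque': array([-6.14140981e-05, -5.82718313e+01,  2.93056995e+01,  6.99693963e+00,
        6.89837529e-03, -1.31207166e-04]), 'tcp_pos': array([ 0.15758805, -0.65587514,  0.24460579]), 'eef_rot': array([ 1.79903729e+02, -9.60378712e-03, -1.66493140e+02]), 'contact_force': array([-0.00222735,  0.86635278,  0.8217715 ]), 'moment': array([-0.02235217, -0.01150995, -0.04793808]), 'gripper_force': 0.0, 'gripper_width': 0.08742468004361796}
side [[498.83492156   0.         316.46002994]
 [  0.         498.83492156 243.25921939]
 [  0.           0.           1.        ]] [[ 0.99936857  0.00901102 -0.03436964  0.52103387]
 [ 0.03199355 -0.64898525  0.76012798 -0.67658548]
 [-0.01545586 -0.76074762 -0.64886376  0.65907233]
 [ 0.          0.          0.          1.        ]]
top [[557.69725018   0.         310.78842302]
 [  0.         557.69725018 237.96737424]
 [  0.           0.           1.        ]] [[ 2.17677807e-02 -9.98560792e-01  4.90153909e-02  4.52899190e-01]
 [-9.99762619e-01 -2.16958916e-02  1.99828583e-03 -2.41895147e-03]
 [-9.31977280e-04 -4.90472538e-02 -9.98796024e-01  1.08557196e+00]
 [ 0.00000000e+00  0.00000000e+00  0.00000000e+00  1.00000000e+00]]
```

View pics/side0.png

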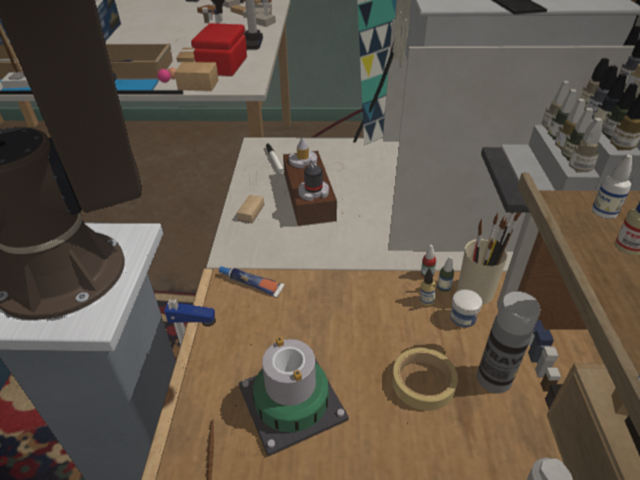

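View pics/top0.png

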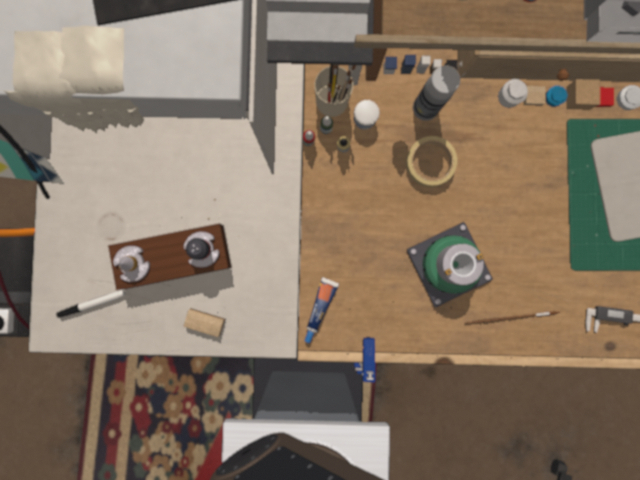

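The side view shows the spindle at about (289,362) with dogs at (279,343) and (297,377), and the stand at the far end with the chuck (red ring) at (314,180). In the top view the chuck is at (200,248), the centre at (128,264) and the spindle at (463,262). Next I measure from enlarged crops.

```bash
cat > h.py <<'E'
import numpy as np,cv2
from scipy.optimize import least_squares
def cloud(c):
    K=c["camera_matrix"];z=c["range_z"];v,u=np.indices(z.shape)
    P=np.stack([(u-K[0,2])/K[0,0]*z,(v-K[1,2])/K[1,1]*z,z],-1)@c["T"][:3,:3].T+c["T"][:3,3]
    P[z==0]=np.nan; return P
def pix2z(c,u,v,z):  # pixel ray meets height z
    K=c["camera_matrix"];d=c["T"][:3,:3]@np.array([(u-K[0,2])/K[0,0],(v-K[1,2])/K[1,1],1]);o=c["T"][:3,3]
    return o+d*(z-o[2])/d[2]
def proj(c,p):
    q=c["T"][:3,:3].T@(np.asarray(p)-c["T"][:3,3]);q=c["camera_matrix"]@q;return q[:2]/q[2]
def circ(xy):
    r=least_squares(lambda p:np.hypot(*(xy-p[:2]).T)-p[2],[*xy.mean(0),.03],loss="soft_l1",f_scale=.001);return r.x
E
python3 - <<'E'
from h import *
t=dict(np.load("top0.npz"));s=dict(np.load("side0.npz"))
P=cloud(t)
def at(u,v,z): return pix2z(t,u,v,z).round(4)
print("nose",at(200,246,.123),"spin",at(463,263,.105))
for (u,v) in [(200,246),(215,248),(463,262),(480,262),(128,264),(220,232)]: print((u,v),P[v,u].round(4))
S=cloud(s)
for nm,ctr,lo,hi,R in [("flange",at(200,248,.09),.060,.07,.045),("sleeve top/nose",at(200,248,.1),.09,.13,.03),("spin face",at(463,262,.105),.1,.11,.045),("centre fl",at(128,264,.065),.06,.07,.045)]:
  for n,C in(("top",P),("side",S)):
    m=(np.hypot(C[...,0]-ctr[0],C[...,1]-ctr[1])<R)&(C[...,2]>lo)&(C[...,2]<hi)
    if m.sum(): q=C[m];print(nm,n,m.sum(),q.mean(0).round(4),((q.min(0)+q.max(0))/2).round(4),np.ptp(q,0).round(4))
f=lambda c,u,v,w,k:cv2.resize(c["frame"][v-w:v+w,u-w:u+w,::-1],(400,300) if 0 else (k,k),interpolation=cv2.INTER_CUBIC)
a=np.hstack([f(t,200,248,25,300),f(t,463,262,25,300)]);b=np.hstack([f(s,314,180,25,300),f(s,289,362,30,300)])
cv2.imwrite("pics/crops.png",np.vstack([a,b]))
E
```

```text
nose [0.4821 0.1905 0.123 ] spin [ 0.4628 -0.2686  0.105 ]
(200, 246) [0.4824 0.1926 0.1124]
(215, 248) [0.481  0.1757 0.0586]
(463, 262) [ 0.465  -0.2778  0.0711]
(480, 262) [ 0.4652 -0.2976  0.1077]
(128, 264) [0.4483 0.3201 0.1036]
(220, 232) [0.511  0.1682 0.0534]
flange top 407 [0.4777 0.1965 0.0652] [0.4805 0.2003 0.0649] [0.0808 0.0634 0.0097]
flange side 249 [0.4766 0.1885 0.0643] [0.4773 0.1954 0.065 ] [0.0618 0.0573 0.0099]
sleeve top/nose top 406 [0.479  0.1982 0.1131] [0.4792 0.2004 0.108 ] [0.0389 0.0381 0.0357]
sleeve top/nose side 302 [0.4777 0.1889 0.1069] [0.4772 0.1927 0.107 ] [0.0374 0.0321 0.0338]
spin face top 935 [ 0.4621 -0.2674  0.1051] [ 0.4619 -0.2673  0.105 ] [0.0689 0.0713 0.0099]
spin face side 1397 [ 0.4612 -0.2718  0.1044] [ 0.461  -0.2702  0.105 ] [0.0707 0.0719 0.0099]
centre fl top 613 [0.4502 0.3258 0.0653] [0.4463 0.3326 0.065 ] [0.0777 0.0743 0.0099]
centre fl side 244 [0.4477 0.3183 0.0643] [0.4474 0.323  0.0651] [0.063  0.0647 0.0097]
```

View pics/crops.png

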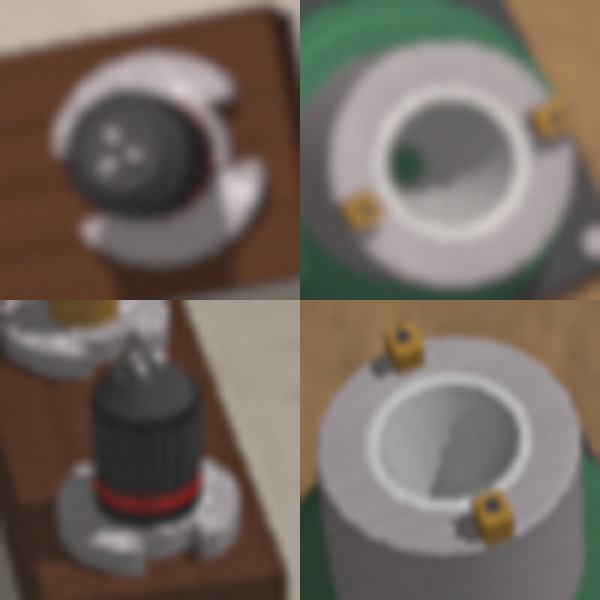

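The crops show the chuck flange centred near top pixel (201.4,249.1), with slots towards lower left and upper right. The spindle face is centred near (463.5,264.5), with dogs near (479.3,256.7) and (448.5,271.7).

```bash
python3 - <<'E'
from h import *
t=dict(np.load("top0.npz"));s=dict(np.load("side0.npz"))
A=pix2z(t,463+(548-450)/6,237+118/6,.114);B=pix2z(t,438+63/6,237+208/6,.114)
print("dogs top",A,B,(A+B)/2,np.linalg.norm(A-B),np.degrees(np.arctan2(*(A-B)[1::-1])))
k=60/300
A=pix2z(s,259+(403-300)*k,332+(340-300)*k,.114);B=pix2z(s,259+194*k,332+208*k,.114)
print("dogs side",A,B,(A+B)/2,np.linalg.norm(A-B),np.degrees(np.arctan2(*(A-B)[1::-1])))
print("face top",pix2z(t,463.5,264.5,.105),"flange top",pix2z(t,201.4,249.1,.064))
# slot tips, from crops
L=[pix2z(t,175+u/6,223+v/6,.063) for u,v in [(233,92),(258,165),(92,230),(57,152)]]
print(np.round(L,4)); 
# refine flange: template search, both cameras (bright flange vs dark wood)
def score(c,p,a):
    th=np.radians(np.arange(0,360,3));tot=0
    x=[];lab=[]
    for r,base in((.0285,1),(.0355,0)):
        for q in th:
            d=(np.degrees(q)-a)%180; ins=min(d,180-d); off=r*np.sin(np.radians(ins))
            w=np.r_[p[0]+r*np.cos(q),p[1]+r*np.sin(q),.065]; x.append(proj(c,w)); 
            lab.append(0 if (ins<90 and off<.011) else base)
    x=np.float32(x);g=cv2.cvtColor(c["frame"],cv2.COLOR_RGB2GRAY).astype(np.float32)
    val=cv2.remap(g,x[:,0].reshape(-1,1),x[:,1].reshape(-1,1),1).ravel();lab=np.array(lab)
    return np.corrcoef(val,lab)[0,1]
for n,c in(("top",t),("side",s)):
    best=max((score(c,(x,y),a),x,y,a) for x in np.arange(.468,.488,.002) for y in np.arange(.183,.205,.002) for a in range(85,136,3))
    print(n,best)
E
```

```text
dogs top [ 0.47436781 -0.29452796  0.114     ] [ 0.44713144 -0.24112845  0.114     ] [ 0.46074962 -0.26782821  0.114     ] 0.05994436753696214 -62.97618307881024
dogs side [ 0.44806041 -0.24347548  0.114     ] [ 0.47637675 -0.29734212  0.114     ] [ 0.46221858 -0.2704088   0.114     ] 0.0608558020090073 117.72977579422766
face top [ 0.46021306 -0.26954335  0.105     ] flange top [0.47825754 0.19958902 0.064     ]
[[0.4985 0.1776 0.063 ]
 [0.4764 0.1693 0.063 ]
 [0.4554 0.2194 0.063 ]
 [0.479  0.2308 0.063 ]]
top (np.float64(0.8926648912251339), np.float64(0.48000000000000004), np.float64(0.201), 112)
side (np.float64(0.6297139815743849), np.float64(0.47800000000000004), np.float64(0.197), 112)
```

apply_moves(
  targets=[
    [1,-0.032,0.0254,0,0,0,0],
    [1,-0.032,0.0254,0,0,0,0],
    [1,-0.032,0.0254,0,0,0,0],
    [1,-0.032,0.0254,0,0,0,0],
    [1,-0.032,0.0254,0,0,0,0],
    [1,-0.032,0.0254,0,0,0,0],
    [1,-0.032,0.0254,0,0,0,0],
    [1,-0.032,0.0254,0,0,0,0],
    [1,-0.032,0.0254,0,0,0,0],
    [1,-0.032,0.0254,0,0,0,0],
    [1,-0.032,0.0254,0,0,0,0],
    [1,-0.032,0.0254,0,0,0,0],
    [1,-0.0106,0.0376,0,0,0,0],
    [1,-0.0106,0.0376,0,0,0,0],
    [1,-0.0106,0.0376,0,0,0,0],
    [1,-0.0106,0.0376,0,0,0,0],
    [1,-0.0106,0.0376,0,0,0,0],
    [1,-0.0106,0.0376,0,0,0,0],
    [1,-0.0106,0.0376,0,0,0,0],
    [1,-0.0106,0.0376,0,0,0,0],
  ],
)

```text
time_s: 1.77
tcp_pos: [0.4714, 0.0439, 0.2456]
eef_rot: [180.0, 0.0, -166.5]
contact_force: [1.2, -0.1, -0.3]
gripper_width: 0.0878
gripper_force: 0.0
```

apply_moves(
  targets=[
    [1,-0.0106,0.0376,0,0,0,0],
    [1,-0.0106,0.0376,0,0,0,0],
    [1,-0.0106,0.0376,0,0,0,0],
    [1,-0.0106,0.0376,0,0,0,0],
    [1,0,0,0.02,0,0,0],
    [1,0,0,0.02,0,0,0],
    [1,0,0,0.02,0,0,0],
    [1,0,0,0.01,0,0,0],
    [1,0,0,0,0,0,0],
    [1,0,0,0,0,0,0],
    [1,0,0,0,0,0,0],
  ],
)

```text
time_s: 2.68
tcp_pos: [0.4788, 0.1984, 0.1767]
eef_rot: [180.0, 0.1, -166.5]
contact_force: [0.4, 0.5, -0.0]
gripper_width: 0.0875
gripper_force: 0.0
```

```bash
python3 - <<'E'
from plant import *
from h import *
im=[]
for n,p in(("top",(200,248)),("side",(314,170))):
    c=capture(n);u,v=p;im.append(cv2.resize(c["frame"][v-60:v+60,u-60:u+60,::-1],(400,400),interpolation=cv2.INTER_CUBIC))
cv2.imwrite("pics/hover.png",np.hstack(im))
E
```

```text
(no output)
```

View pics/hover.png

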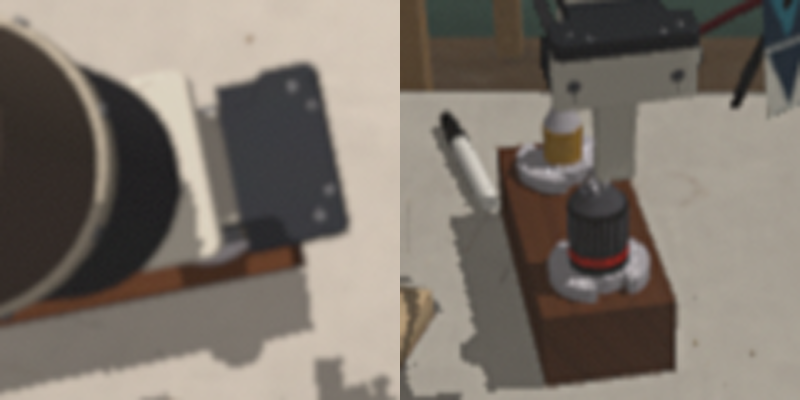

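The hover picture shows the open fingers over the chuck. The near finger's tip is at about (618,180) in the composite. I check it against the projection.

```bash
python3 - <<'E'
from h import *
s=dict(np.load("side0.npz"))
R=lambda p:((proj(s,p)-[254,110])/.3+[400,0]).round()
for y in (.044,.065): print("tip",R([.4788+.2334*y,.1984-.9724*y,.158]))
print("nose",R([.4785,.199,.123]),"ring",R([.4785,.199,.073]), "ring xs", R([.4785-.019,.199,.073])[0],R([.4785+.019,.199,.073])[0])
E
```

```text
tip [612. 168.]
tip [620. 187.]
nose [598. 181.] ring [600. 249.] ring xs 569.0 630.0
```

apply_moves(
  targets=[
    [1,0,0,0.02,0,0,0],
    [1,0,0,0.02,0,0,0],
    [1,0,0,0.02,0,0,0],
    [1,0,0,0.016,0,0,0],
    [1,0,0,0.01,0,0,0],
    [1,0,0,0,0,0,0],
    [1,0,0,0,0,0,0],
    [0,0,0,0,0,0,0],
    [0,0,0,0,0,0,0],
    [0,0,0,0,0,0,0],
    [0,0,0,0,0,0,0],
    [0,0,0,0,0,0,0],
    [0,0,0,0,0,0,0],
    [0,0,0,0,0,0,0],
    [0,0,0,0,0,0,0],
  ],
  newtons=40,
)

```text
time_s: 4.03
tcp_pos: [0.4781, 0.1983, 0.0896]
eef_rot: [180.0, 0.0, -166.5]
contact_force: [-0.1, 1.0, 0.3]
gripper_width: 0.0398
gripper_force: 0.5
```

apply_moves(
  targets=[
    [0,0,0,0,0,0,0],
    [0,0,0,0,0,0,0],
    [0,0,0,0,0,0,0],
    [0,0,0,0,0,0,0],
    [0,0,0,0,0,0,0],
  ],
)

```text
time_s: 4.45
tcp_pos: [0.4782, 0.1984, 0.0896]
eef_rot: [180.0, 0.0, -166.5]
contact_force: [-1.0, 1.0, 0.9]
gripper_width: 0.0371
gripper_force: 40.0
```

apply_moves(
  targets=[
    [0,0,0,-0.01,0,0,0],
    [0,0,0,-0.02,0,0,0],
    [0,0,0,-0.03,0,0,0],
    [0,0,0,-0.03,0,0,0],
    [0,0,0,-0.03,0,0,0],
    [0,0,0,-0.02,0,0,0],
    [0,0,0,-0.01,0,0,0],
  ],
)

```text
time_s: 5.03
tcp_pos: [0.4786, 0.1983, 0.2428]
eef_rot: [179.9, 0.2, -166.5]
contact_force: [-0.0, 0.1, -4.2]
gripper_width: 0.0377
gripper_force: 40.0
```

apply_moves(
  targets=[
    [0,0.006,-0.0207,0,0,0,0],
    [0,0.01,-0.036,0,0,0,0],
    [0,0.01,-0.036,0,0,0,0],
    [0,0.01,-0.036,0,0,0,0],
    [0,0.01,-0.036,0,0,0,0],
    [0,0.01,-0.036,0,0,0,0],
    [0,0.01,-0.036,0,0,0,0],
    [0,0.01,-0.036,0,0,0,0],
    [0,0.01,-0.036,0,0,0,0],
    [0,0.01,-0.036,0,0,0,0],
    [0,0.01,-0.036,0,0,0,0],
    [0,0.01,-0.036,0,0,0,0],
    [0,0.01,-0.034,0,0,0,0],
    [0,0,0,0,0,0,-0.035],
    [0,0,0,0,0,0,-0.035],
    [0,0,0,0,0,0,0],
    [0,0,0,0,0,0,0],
  ],
)

```text
time_s: 6.45
tcp_pos: [0.46, -0.2694, 0.2386]
eef_rot: [179.9, -0.1, -160.3]
contact_force: [-0.9, -0.1, -3.6]
gripper_width: 0.0373
gripper_force: 40.0
```

```bash
python3 - <<'E'
from plant import *
from h import *
s=get_state();print(s["tcp_pos"],s["eef_rot"],s["gripper_width"],s["gripper_force"],s["contact_force"],s["time_s"])
c=capture("side");np.savez("side1.npz",**c)
u,v=292,310
cv2.imwrite("pics/over.png",cv2.resize(c["frame"][v-110:v+110,u-90:u+90,::-1],(490,600),interpolation=cv2.INTER_CUBIC))
E
```

```text
[ 0.46004998 -0.26936672  0.23860379] [ 1.79918134e+02 -9.50291821e-02 -1.60322208e+02] 0.03729620138137853 39.99899089336395 [-0.900245   -0.10141114 -3.59108715] 6.45
```

View pics/over.png

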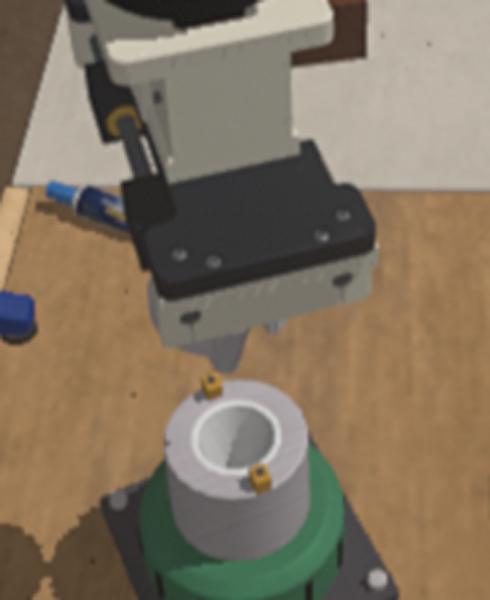

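Side view: the shank end shows below the gripper at about (230,370) in the crop, above the mouth, and the flange is mostly hidden. I compare it with the predicted position.

```bash
python3 - <<'E'
from h import *
s=dict(np.load("side1.npz"))
R=lambda p:((proj(s,p)-[202,200])*490/180).round(1)
print("end exp",R([.460,-.2694,.1586]),R([.454,-.2694,.1586]),R([.466,-.2694,.1586]),R([.460,-.2754,.1586]))
print("mouth",R([.4615,-.269,.105]),"edge",R([.4615-.036,-.269,.105]),R([.4615+.036,-.269,.105]))
E
```

```text
end exp [225.7 365.1] [213.  364.9] [238.5 365.3] [224.7 375.3]
mouth [234.9 434.2] edge [162.5 433. ] [307.7 435.5]
```

apply_moves(
  targets=[
    [0,0,0,0.015,0,0,0],
    [0,0,0,0.02,0,0,0],
    [0,0,0,0.02,0,0,0],
    [0,0,0,0.012,0,0,0],
    [0,0,0,0.01,0,0,0],
    [0,0,0,0.006,0,0,0],
    [0,0,0,0.004,0,0,0],
    [0,0,0,0,0,0,0],
    [0,0,0,0,0,0,0],
  ],
)

```text
time_s: 7.25
tcp_pos: [0.4613, -0.2695, 0.1531]
eef_rot: [-180.0, 0.0, -160.2]
contact_force: [-0.4, -0.4, -3.1]
gripper_width: 0.0375
gripper_force: 40.0
```

apply_moves(
  targets=[
    [0,0,0,0.002,0,0,0],
    [0,0,0,0.002,0,0,0],
    [0,0,0,0.001,0,0,0],
    [0,0,0,0,0,0,0],
    [0,0,0,0,0,0,0],
  ],
)

```text
time_s: 7.67
tcp_pos: [0.4609, -0.2695, 0.1476]
eef_rot: [-180.0, 0.0, -160.2]
contact_force: [-0.2, -0.9, -4.0]
gripper_width: 0.0374
gripper_force: 40.0
```

apply_moves(
  targets=[
    [0,0,0,0.001,0,0,0],
    [0,0,0,0.001,0,0,0],
    [0,0,0,0.001,0,0,0],
    [0,0,0,0.001,0,0,0],
    [0,0,0,0,0,0,0],
    [0,0,0,0,0,0,0],
  ],
)

```text
time_s: 8.17
tcp_pos: [0.4608, -0.2695, 0.1435]
eef_rot: [180.0, -0.0, -160.2]
contact_force: [-0.1, -1.0, -4.8]
gripper_width: 0.0373
gripper_force: 40.0
```

apply_moves(
  targets=[
    [0,0,0,0.001,0,0,0],
    [0,0,0,0.001,0,0,0],
    [0,0,0,0,0,0,0],
    [0,0,0,0,0,0,0],
  ],
)

```text
time_s: 8.5
tcp_pos: [0.4609, -0.2694, 0.1415]
eef_rot: [180.0, -0.0, -160.2]
contact_force: [-0.3, -0.6, -4.3]
gripper_width: 0.0373
gripper_force: 40.0
```

apply_moves(
  targets=[
    [0,0,0,0.001,0,0,0],
    [0,0,0,0.001,0,0,0],
    [0,0,0,0,0,0,0],
    [0,0,0,0,0,0,0],
  ],
)

```text
time_s: 8.83
tcp_pos: [0.461, -0.2695, 0.1396]
eef_rot: [-180.0, 0.0, -160.2]
contact_force: [0.1, 0.6, -2.5]
gripper_width: 0.0375
gripper_force: 40.0
```

apply_moves(
  targets=[
    [0,0,0,0.0006,0,0,0],
    [0,0,0,0,0,0,0],
    [0,0,0,0,0,0,0],
  ],
)

```text
time_s: 9.08
tcp_pos: [0.461, -0.2695, 0.1396]
eef_rot: [-180.0, 0.0, -160.2]
contact_force: [-3.6, 1.8, 5.1]
gripper_width: 0.0375
gripper_force: 40.0
```

Contact came at z=0.1396, the home height, so I let go and retreat.

apply_moves(
  targets=[
    [1,0,0,0,0,0,0],
    [1,0,0,0,0,0,0],
    [1,0,0,0,0,0,0],
    [1,0,0,0,0,0,0],
    [1,0,0,0,0,0,0],
    [1,0,0,0,0,0,0],
    [1,0,0,0,0,0,0],
    [1,0,0,0,0,0,0],
  ],
)

```text
time_s: 9.75
tcp_pos: [0.4609, -0.2695, 0.1389]
eef_rot: [180.0, -0.0, -160.2]
contact_force: [0.2, 0.0, 0.6]
gripper_width: 0.0842
gripper_force: 0.0
```

apply_moves(
  targets=[
    [1,0,0,-0.01,0,0,0],
    [1,0,0,-0.02,0,0,0],
    [1,0,0,-0.03,0,0,0],
    [1,0,0,-0.03,0,0,0],
    [1,0,0,-0.03,0,0,0],
    [1,0.0137,0.038,0,0,0,0],
    [1,0.0137,0.038,0,0,0,0],
    [1,0.0137,0.038,0,0,0,0],
    [1,0.0137,0.038,0,0,0,0],
    [1,0,0.038,0,0,0,0],
    [1,0,0,0,0,0,0],
    [1,0,0,0,0,0,0],
  ],
)

```text
time_s: 10.75
tcp_pos: [0.3449, -0.1075, 0.2604]
eef_rot: [-180.0, 0.2, -159.8]
contact_force: [0.9, 0.2, 0.6]
gripper_width: 0.0875
gripper_force: 0.0
```

```bash
python3 - <<'E'
from plant import *
from h import *
im=[]
for n,(u,v) in(("top",(460,260)),("side",(289,350))):
    c=capture(n);C=cloud(c)
    m=(np.hypot(C[...,0]-.4615,C[...,1]+.2695)<.04);q=C[m]
    for lo,hi in((.11,.125),(.125,.19)):
        r=q[(q[:,2]>lo)&(q[:,2]<hi)]
        if len(r):print(n,len(r),np.median(r,0).round(4),r[:,2].max().round(4))
    im.append(cv2.resize(c["frame"][v-50:v+50,u-50:u+50,::-1],(400,400),interpolation=cv2.INTER_CUBIC))
    if n=="side": im.append(cv2.resize(c["frame"][120:240,250:370,::-1],(400,400)))
cv2.imwrite("pics/done.png",cv2.resize(np.hstack(im),(798,266)) if 0 else np.hstack(im[:2]))
print(get_state()["tcp_pos"],get_state()["time_s"])
E
```

```text
top 508 [ 0.4656 -0.2583  0.1154] 0.1246
top 529 [ 0.4609 -0.262   0.1628] 0.1751
side 846 [ 0.4612 -0.2834  0.1146] 0.125
side 1027 [ 0.4624 -0.2811  0.1581] 0.1739
[ 0.34535585 -0.10918417  0.25977035] 10.85
```

View pics/done.png

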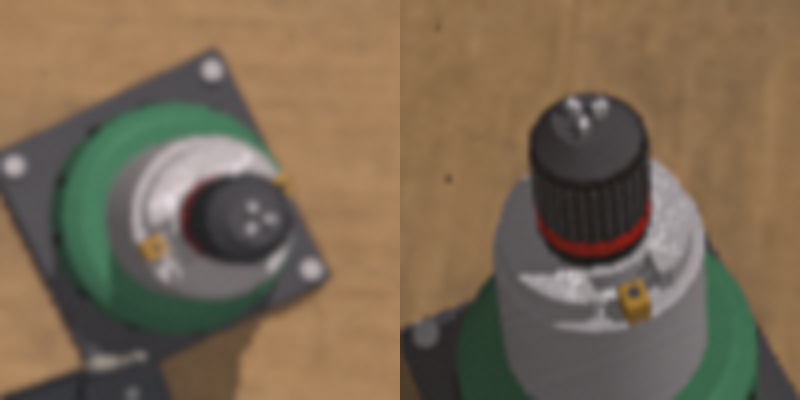

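The final picture shows the dogs in both slots (top view 152,247 and 287,182; side view 634,298). The flange top is at 0.115 m and the nose at about 0.174 m, which is fully home.

```bash
python3 -c "
from plant import *
print(close_job())"
```

```text
the job is handed in; nothing more can be done
None
```

The chuck is fully home in the spindle with a dog in each slot and has been let go. The gripper is clear, the pointed centre was not touched (I did not take a final picture of it), and the job was handed in at about 11 s.

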